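Take a light-power reading under the LED lamp

ROBOT

A 7-joint arm with a two-finger parallel gripper is mounted at the origin on the work surface. World frame = base frame: x ahead of the robot, y to its left, z up, the work surface at z = 0. Lengths are in m, angles in rad, forces in N, time in s.
With the tool pointing down it reaches from about 0.425 to 1.025 m from the base axis. Payload 3.6 kg.
Tool frame: the origin (TCP) lies midway between the tips of the shut fingers; the grasp point (between the pads) lies 19 mm behind it (r.grasp_offset is the distance from the TCP to the grasp point, in m); y points along the fingers, z is the direction in which the jaws open and shut, and the axes are right-handed (so a half turn about y gives the same grasp; the last joint's range is limited). The gripper opens to 85 mm and grips with 20 to 120 N. Pads are 22 mm wide; open, the fingers measure 114 mm over their backs; the gripper's body (76 mm by 85 mm) begins 54 mm behind the grasp point. The pads swing forward as they close: fully open they stand 13 mm farther back than shut.
Start: joints at [1.218, 0.591, 0.048, 1.609, -0.033, 0.943, -0.034], TCP at [0.186, -0.701, 0.231] pointing down, gripper open.
Joint ranges: [-2.69, 2.69], [-0.47, 2.24], [-1.27, 1.36], [0.19, 2.51], [-1.53, 4.68], [0.08, 2.07], [-3.09, 3.09]. Speed limits (rad/s): [2.57, 2.57, 3.14, 3.14, 3.14, 3.14, 3.14].

INTERFACE

Orientations are given as a 3x3 rotation matrix whose columns are the frame's x, y, z axes.
In Python, from bench import get_obs, imaging, ticket, models, r gives the robot as it stands. The module is installed in compiled form; this text tells all that it offers.
- The arm moves only by the shell command python3 -m creep 'ROWS' [FORCE]. ROWS is JSON, a list of rows, each a list of 5 numbers: the shift along the tool's x, y, z in mm, then the turn about the tool's y in rad, then the opening, from 0 (shut) to 1 (fully open). A call has 1 to 5 rows; each row is the pose to reach, as a shift and turn from the pose commanded when the call began, along the tool's axes at that moment; what a row does not reach only later rows make up. A row lasts 1/10 s, in which the tool goes at most 50 mm and 8.59 degrees, less where a joint would pass 70% of its speed; a pose out of reach is approached as far as the arm can. A call with a gripper value outside its range is refused whole. The fingers move at their own pace and stop on an object; FORCE is the grip in N (left out, the last holds). Time passes only in rows, so rows that repeat a pose let the fingers close. It gives the time, the measured TCP pose, the force and the opening at its end, in the units of the state.
- get_obs(): the state, without advancing time (a new reading comes with each control period).
- imaging.grab_frame(name): name is "side" or "top"; returns a dict with "image" (480x640x3 uint8, blue, green, red), "mtx" (3x3 intrinsics, pixels), "R" (3x3) and "t" (3): a world point X has camera coordinates R X + t. Camera axes: x right, y down, z forward; pixel columns grow to the right and rows downward; lengths in m; the calibration is good to about 2 mm. A picture is of the moment at which its call begins. There is no depth.
- ticket.close_job(): hands the job in, once; it reports no verdict.
Trained networks look in the newest picture that a camera, given by its name, has taken for a name from the list of things; names that differ only in an ending like _2 or _b are one class to them, and where a whole thing is asked for, a point or a joint stands for the part that bears it (a point fixed in the world has none). Each returns a list of dicts, best first, with "confidence" (0 to 1); they miss things now and then, are a little off and sometimes report something else, mostly with a low value. They report only what shows in the picture. A call takes as long as a camera call. They do not tell look-alikes from the thing itself.
- models.boxes_of(label, camera): "location" ([x, y, z] in m, in world coordinates, good to about 4 mm: the middle of the surface that is visible of it).
- models.masks_of(label, camera): "pixels" (480x640 bool, what is visible of it).
The state is a dict: "time": time; "joint_pos": joint angles; "qvel": joint speeds; "joint_torque": joint torques, N m; "eef_pos": TCP position; "orientation": TCP orientation; "wrist_force": force on the tool from outside, world axes, zero at the start; "torque": the same for the moment, N m; "grip_width": finger opening in m.
Only numpy, scipy, OpenCV 4.12 (cv2) and the standard library are available. Lean on these libraries where they do the work, as an engineer would, in place of code of your own. Each camera call takes 0.05 s, during which the arm holds its last target.

TASK

Turn the knob of the lamp driver up to 5, the long middle tick of its 0-to-10 scale, and let go of it; then draw the power-meter wand out of its slanted sheath and hold it in mid-air under the LED lamp, level, with its round sensor window facing up, centred below the lamp's lens and about 60 mm under it. Your program finishes while still holding the wand there, steady and clear of the lamp and the scissor jack. Do not knock the lamp, and leave everything else on the table where it is.

Things in the scene. Friction and masses are not known exactly. Their poses are not given: they have to be found in the camera images.
- knob (a joint): Black round knurled knob on the lamp driver's top panel, 30 mm across, 21 mm tall, with a white pointer line. Value in rad: 0 at mark 0, growing clockwise seen from above, 0.471 per mark; mark 5 is 2.356, mark 10 (its stop) 4.712. Friction (about 0.02 N m) keeps it where it is left.
- knob_top (a point): Centre of the knob's top face, on its vertical axis, 79.5 mm above the table. The panel around the knob lies 23.5 mm lower (56 mm above the table).
- driver: Fixed lamp driver: dark box 88 (x) by 120 (y) by 56 mm tall, knob in the middle of its flat top. White ticks round the knob run from mark 0 (135 degrees left of the box's +x) clockwise through 270 degrees to mark 10; marks 0, 5, 10 are long, 5 points along +x. Origin: centre of its underside; x points away from the robot at yaw 0.
- wand: Cordless power-meter wand, 80 g. Black handle 110 (x) by 22 (y) by 14 mm (z), ribs at its middle; flat aluminium blade 22 wide, 7 thick, goes on 90 mm towards -x, flush with the handle's underside. Origin: handle's centre; +x to the handle's free end, +z out of the sensor's side. Starts in the sheath blade down, +x rising 50 degrees above level. Balance point about 40 mm from the origin to -x.
- wand_window (a point): Centre of the wand's sensor window (10 mm across), at x = -133 mm, y = 0, z = 0 in the wand's frame; 12 mm from the blade's tip.
- holder: Fixed sheath stand: base 75 mm square, pillar, and an aluminium sheath that rises 50 degrees above level along the stand's +x. Closed sleeve 70 mm long, inside 26 wide and 12 mm high, 3 mm walls; its lower wall runs on 42 mm as an open rest under the handle. The wand is free after sliding 70 mm out along the slant. Origin: centre of the base's underside, below the pillar.
- sheath_floor (a point): Where the blade's tip rests at the bottom end of the sheath, 79 mm above the table.
- sheath_mouth (a point): Centre of the sleeve's open upper end, 70 mm up the slant from its floor, 137 mm above the table.
- lamp: Fixed LED lamp station: black round lamp pointing straight down (45 mm across, fins 58 mm, underside 270 and top 380 mm above the table), carried by a bar at 309 mm height from a 25 mm pillar, 400 mm tall, 125 mm away on the station's +x side. Below it a black scissor jack, 90 mm square, 100 mm tall. Origin: on the table on the lamp's vertical axis.
- lamp_lens (a point): Centre of the lamp's lens, at the middle of its underside, 270 mm above the table; its z is up.
- hexdriver: Bystander: hand driver with black handle, 170 mm long, lying on the table.
- lenscell: Bystander: small aluminium lens cell, 31 mm across, 10 mm tall.
- lenstube: Bystander: black lens tube standing upright, 33 mm across, 60 mm tall.
- mirror: Bystander: black square mirror mount on a short post and base, 112 mm tall.
- opticbox: Bystander: white plastic optics box, 62 mm square, 24 mm tall.
- clampfork: Bystander: black clamping fork, 78 mm long, 32 mm wide, 9 mm thick.
- bottle: Bystander: closed amber bottle, 52 mm across, 110 mm tall.
Things that resemble listed ones, but are neither listed nor needed, are in the scene too. Leave any blue or orange look-alike of the driver alone.

How it is judged:
By the outcome, as a careful person would: the job done as asked, in the order asked, and still so for the second after the job is handed in, while the arm keeps its last pose, push and grip.
It also fails if it takes over 61 s, if anything falls off the work surface, if the arm or the gripper's body presses on something with over 40 N, if the wrist force passes 120 N, or if a joint passes its speed limit or range.

## Working session

There is one attempt and no reset: what is moved stays moved. The work goes in short steps, Python scripts to look and compute and a shell command to move; the robot and the scene stay as the last step left them, time stands still between calls to the robot, and variables do not carry over. Pictures are saved under pics/ and viewed, and the job is handed in when it is done.

```bash
mkdir -p pics; ls
python3 - <<'E'
from bench import get_obs, imaging, models, r
import cv2, numpy as np
o=get_obs(); 
for k,v in o.items(): print(k,np.round(v,3).tolist())
print(r.grasp_offset,[a for a in dir(r) if a[0]!='_'])
for c in ("side","top"):
    f=imaging.grab_frame(c); cv2.imwrite(f"pics/a_{c}.png",f["image"])
    print(c,np.round(f["mtx"],1).tolist(),np.round(f["R"],3).tolist(),np.round(f["t"],3).tolist())
    for l in ["knob","knob_top","driver","wand","wand_window","holder","sheath_floor","sheath_mouth","lamp","lamp_lens","hexdriver","lenscell","lenstube","mirror","opticbox","clampfork","bottle"]:
        try: print(l,[(np.round(d["location"],3).tolist(),round(d["confidence"],2)) for d in models.boxes_of(l,c)])
        except Exception as e: print(l,e)
E
```

```text
pics
time 0.0
joint_pos [1.219, 0.592, 0.048, 1.61, -0.033, 0.943, -0.034]
qvel [0.0, -0.0, -0.001, -0.001, -0.001, 0.003, -0.001]
joint_torque [-0.0, -54.87, 1.546, -19.812, 0.009, 0.009, 0.0]
eef_pos [0.185, -0.7, 0.23]
orientation [[-0.967, -0.001, 0.256], [-0.256, 0.002, -0.967], [0.0, -1.0, -0.002]]
wrist_force [-1.409, -0.777, -0.808]
torque [-0.022, -0.079, -0.003]
grip_width 0.086
0.0187 ['MotionError', 'grasp_offset']
side [[531.3, 0.0, 331.5], [0.0, 531.3, 246.6], [0.0, 0.0, 1.0]] [[-0.746, -0.666, -0.02], [-0.446, 0.521, -0.728], [0.495, -0.534, -0.686]] [0.39, 0.296, 1.09]
knob [([0.27, 0.463, 0.075], 0.68), ([0.437, 0.034, 0.073], 0.56), ([0.658, 0.328, 0.076], 0.56), ([0.208, -0.313, 0.073], 0.47)]
knob_top [([0.649, 0.334, 0.051], 0.95), ([0.427, 0.047, 0.058], 0.85), ([0.203, -0.289, 0.055], 0.81), ([0.272, 0.455, 0.057], 0.67)]
driver [([0.203, -0.288, 0.052], 0.84), ([0.433, 0.044, 0.055], 0.74), ([0.271, 0.453, 0.054], 0.72), ([0.649, 0.339, 0.054], 0.57)]
wand [([0.553, 0.249, 0.191], 0.79)]
wand_window [([0.553, 0.255, 0.193], 0.79), ([0.276, 0.242, 0.022], 0.6)]
[... 1283 characters left out ...]
0.031, 0.053], 0.62)]
holder [([0.504, 0.248, 0.054], 0.8), ([0.404, -0.332, 0.011], 0.17)]
sheath_floor [([0.497, 0.244, 0.054], 0.67)]
sheath_mouth [([0.501, 0.247, 0.052], 0.6)]
lamp [([0.618, -0.24, 0.102], 0.64)]
lamp_lens [([0.612, -0.238, 0.099], 0.97), ([0.504, 0.249, 0.052], 0.48)]
hexdriver [([0.285, 0.234, 0.026], 0.88)]
lenscell [([0.396, 0.172, 0.007], 0.55), ([0.646, 0.113, 0.064], 0.2)]
lenstube []
mirror [([0.659, -0.037, 0.098], 0.97), ([0.407, -0.331, 0.007], 0.48)]
opticbox [([0.343, -0.194, 0.026], 0.73)]
clampfork [([0.407, -0.331, 0.01], 0.49), ([0.61, -0.24, 0.1], 0.38)]
bottle [([0.421, 0.415, 0.079], 0.62), ([0.498, 0.243, 0.052], 0.29), ([0.612, -0.238, 0.1], 0.21)]
```

View pics/a_side.png

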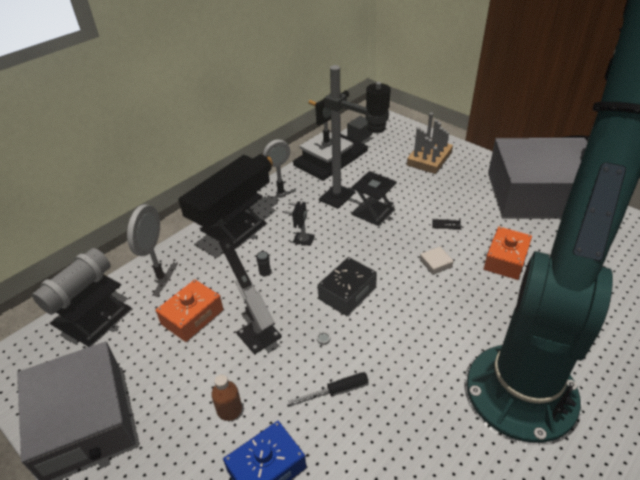

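View pics/a_top.png

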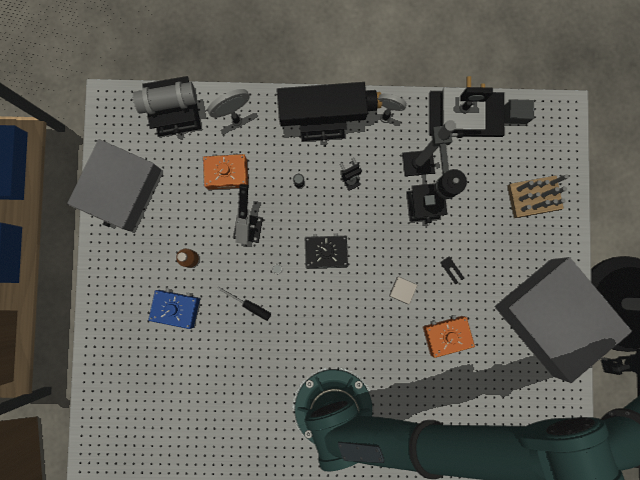

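The black driver is near pixel (326,252) in the top view, with the wand and holder at (245,215), the lamp at (453,182) and its jack at (428,202). Next I'll zoom in.

```bash
cat > h.py <<'E'
from bench import get_obs, imaging, models, r
import cv2, numpy as np
def P(f,X):
    X=np.atleast_2d(X); c=X@f["R"].T+f["t"]; p=c@f["mtx"].T; return p[:,:2]/p[:,2:]
def BP(f,uv,z):
    d=f["R"].T@np.linalg.solve(f["mtx"],[uv[0],uv[1],1]); o=-f["R"].T@f["t"]; return o+d*(z-o[2])/d[2]
def tri(fs,uvs):
    A=[];b=[]
    for f,uv in zip(fs,uvs):
        d=f["R"].T@np.linalg.solve(f["mtx"],[uv[0],uv[1],1]); d/=np.linalg.norm(d); o=-f["R"].T@f["t"]
        M=np.eye(3)-np.outer(d,d); A.append(M); b.append(M@o)
    return np.linalg.lstsq(np.vstack(A),np.concatenate(b),rcond=None)[0]
def crop(f,u,v,w,h,s,name):
    im=f["image"][max(v,0):v+h,max(u,0):u+w]; cv2.imwrite(name,cv2.resize(im,None,fx=s,fy=s,interpolation=cv2.INTER_CUBIC))
E
python3 - <<'E'
from h import *
s=imaging.grab_frame("side"); t=imaging.grab_frame("top")
def tile(f,boxes,name):
    ims=[cv2.resize(f["image"][v:v+75,u:u+100],(400,300),interpolation=cv2.INTER_CUBIC) for u,v in boxes]
    cv2.imwrite(name,np.vstack([np.hstack(ims[:2]),np.hstack(ims[2:])]))
tile(t,[(276,215),(200,180),(400,140),(130,230)],"pics/z_top.png")
tile(s,[(300,250),(210,230),(210,300),(320,70)],"pics/z_side.png")
for l in ("knob","wand","lamp","holder","driver"):
  for c,f in(("side",s),("top",t)):
    for d in models.masks_of(l,c):
        ys,xs=np.nonzero(d["pixels"]); print(l,c,round(d["confidence"],2),xs.min(),xs.max(),ys.min(),ys.max(),len(xs),xs.mean().round(1),ys.mean().round(1))
E
```

```text
knob side 0.94 251 274 441 466 475 262.9 454.0
knob side 0.68 256 270 251 275 300 262.9 263.4
knob side 0.66 503 518 235 249 190 510.9 242.0
knob side 0.64 179 196 290 306 241 186.9 298.5
knob side 0.55 340 354 267 282 186 346.9 274.5
knob top 0.68 319 331 245 257 137 325.4 250.9
knob top 0.67 164 178 302 316 169 170.9 309.2
knob top 0.62 444 457 330 344 162 450.3 336.9
knob top 0.47 217 230 163 176 139 223.5 169.3
wand side 0.91 219 255 237 297 777 237.2 267.2
wand top 0.91 238 247 184 223 342 242.5 203.7
lamp side 0.87 319 395 65 225 4840 358.8 151.3
lamp top 0.7 402 467 120 224 3605 432.9 176.3
lamp top 0.22 219 269 288 318 280 251.7 307.1
holder side 0.58 235 281 281 354 1571 257.2 323.8
holder top 0.83 233 262 210 243 614 247.9 229.6
driver side 0.95 156 223 279 340 2413 189.6 309.5
driver side 0.91 484 531 226 279 1802 506.9 252.4
driver side 0.85 223 307 420 479 3347 266.7 456.5
driver side 0.76 317 376 258 313 2086 346.8 285.0
driver top 0.87 149 198 289 328 1510 173.6 308.7
driver top 0.7 305 347 234 267 1282 325.9 251.4
driver top 0.59 203 247 154 189 1446 224.4 171.0
driver top 0.59 423 473 316 357 1510 447.7 336.2
```

View pics/z_top.png

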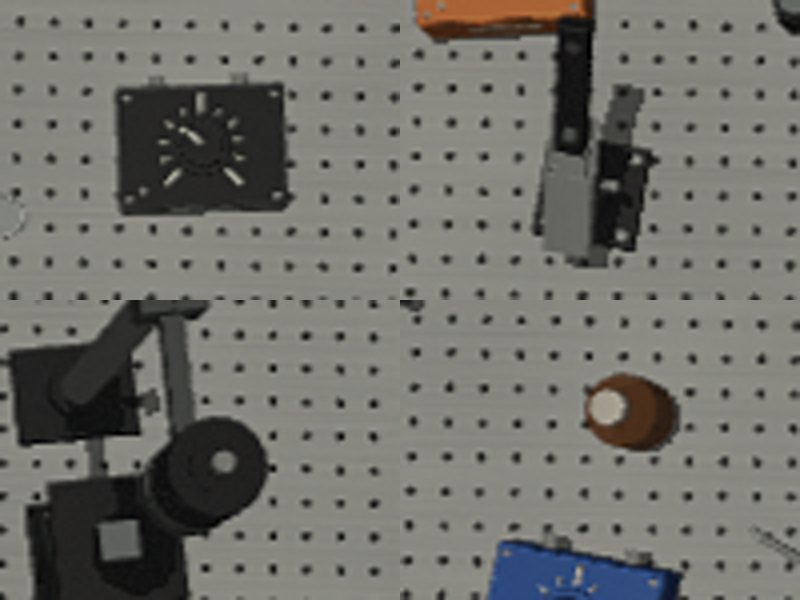

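View pics/z_side.png

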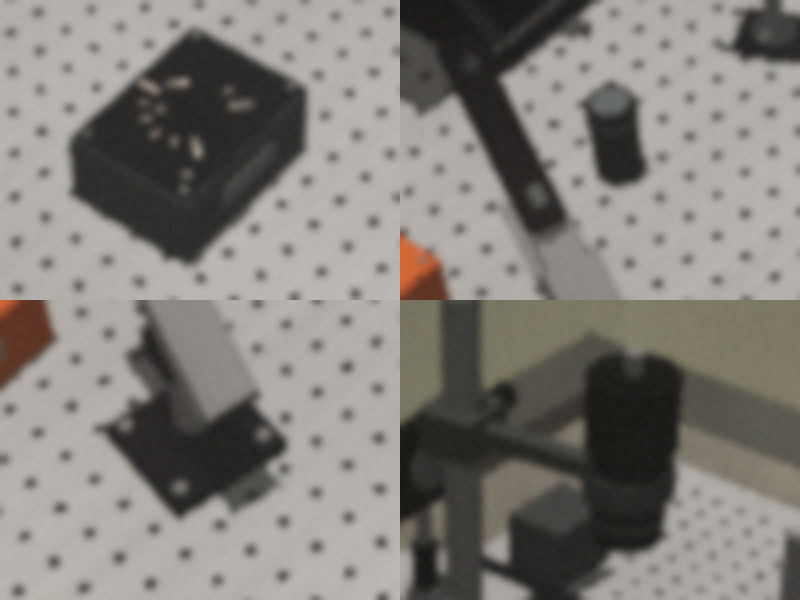

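Run:
```python
from h import *
s=imaging.grab_frame("side"); t=imaging.grab_frame("top")
print("cams",-s["R"].T@s["t"],-t["R"].T@t["t"])
print("knob tri",tri([s,t],[(346.9,274.5),(325.4,250.9)]), BP(t,(325.4,250.9),.074))
# white ticks/pointer on black driver, top
g=cv2.cvtColor(t["image"],cv2.COLOR_BGR2GRAY)
c=g[234:268,304:349]; b=((c>95)).astype(np.uint8)
n,l,st,ce=cv2.connectedComponentsWithStats(b)
for i in range(1,n):
    if st[i,4]<60:
        uv=ce[i]+[304,234]; print(st[i,4],uv.round(1),BP(t,uv,.056)[:2].round(4),BP(t,uv,.0795)[:2].round(4))
cv2.imwrite("pics/k.png",cv2.resize(t["image"][232:270,302:350],None,fx=14,fy=14,interpolation=cv2.INTER_CUBIC))
# driver rect
for d in models.masks_of("driver","top"):
    ys,xs=np.nonzero(d["pixels"])
    if abs(xs.mean()-326)<5:
        w=np.array([BP(t,(x,y),.056)[:2] for x,y in zip(xs,ys)]).astype(np.float32); print("drv",cv2.minAreaRect(w*1000),w.mean(0))
cv2.imwrite("pics/w.png",cv2.resize(t["image"][178:248,210:270],None,fx=8,fy=8,interpolation=cv2.INTER_CUBIC))
cv2.imwrite("pics/ws.png",cv2.resize(s["image"][230:360,205:295],None,fx=4.5,fy=4.5,interpolation=cv2.INTER_CUBIC))
```

```text
cams [-0.11597357  0.6875175   0.97023447] [0.34480627 0.06634256 1.67255089]
knob tri [0.4465537  0.03199947 0.06580715] [0.44731684 0.03318177 0.074     ]
40 [326.1 234.5] [0.4949 0.0318] [0.4927 0.0323]
39 [345.  237.4] [ 0.4879 -0.0219] [ 0.4859 -0.0206]
1 [307. 239.] [0.4811 0.0854] [0.4791 0.0851]
10 [325.5 240. ] [0.4793 0.0331] [0.4774 0.0336]
1 [344. 238.] [ 0.4861 -0.0191] [ 0.484  -0.0179]
2 [321.  242.5] [0.472  0.0457] [0.4701 0.046 ]
3 [333.3 245.3] [0.4647 0.0107] [0.4629 0.0115]
1 [318. 246.] [0.4619 0.054 ] [0.4602 0.0541]
8 [323.8 248.5] [0.4552 0.0376] [0.4536 0.038 ]
2 [334.5 249. ] [0.4544 0.0072] [0.4528 0.0081]
9 [347.8 250.4] [ 0.451  -0.0304] [ 0.4495 -0.029 ]
2 [316.5 250. ] [0.4505 0.058 ] [0.449  0.0581]
2 [316.5 254. ] [0.4392 0.0577] [0.4378 0.0579]
2 [335.5 254. ] [0.4403 0.0041] [0.4389 0.0051]
7 [318.7 258.7] [0.426  0.0512] [0.4248 0.0515]
8 [334.  258.5] [0.4275 0.0082] [0.4263 0.009 ]
6 [348.  259.5] [ 0.4254 -0.0314] [ 0.4243 -0.03  ]
1 [311. 262.] [0.4163 0.0728] [0.4153 0.0727]
2 [344.5 263. ] [ 0.4154 -0.0217] [ 0.4143 -0.0204]
1 [308. 264.] [0.4105 0.0811] [0.4096 0.0809]
3 [347.7 266.7] [ 0.4052 -0.0308] [ 0.4043 -0.0293]
drv ((451.1156311035156, 32.577293395996094), (96.1896743774414, 121.35404968261719), 1.1651432514190674) [0.44804496 0.03235856]
drv ((448.2068786621094, 32.51130676269531), (33.93297576904297, 36.70946502685547), 1.1480869054794312) [0.44890115 0.03195419]
```

View pics/k.png

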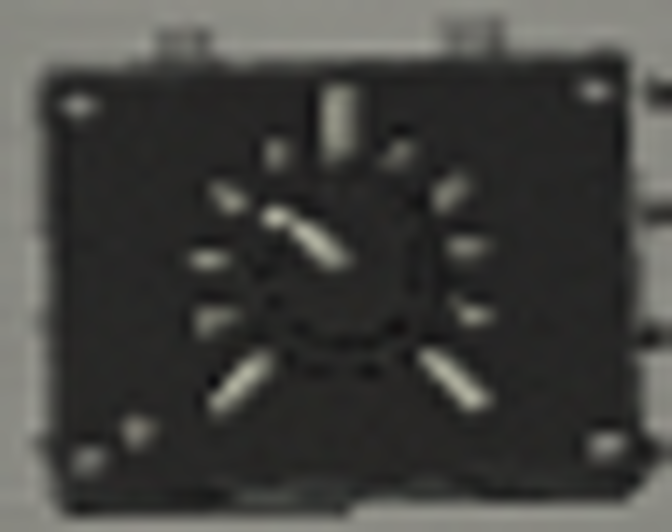

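View pics/w.png

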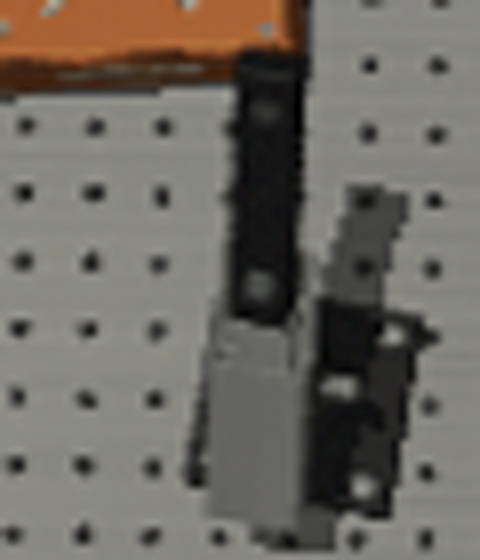

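View pics/ws.png

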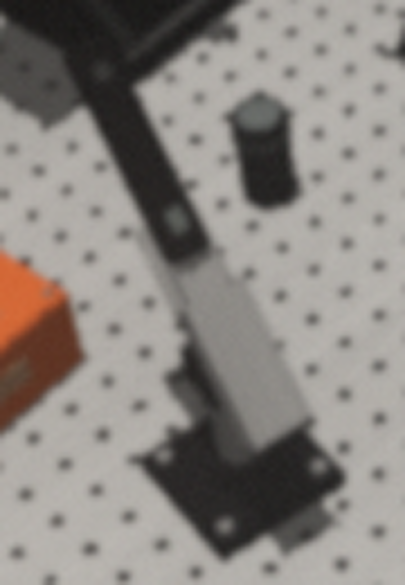

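The top crop shows the black driver square to the world axes. Its pointer sits about 52° left of mark 5, near mark 3. The wand's blade is in the sheath and its handle rises away from the robot. I'll compute the driver centre and write a delta helper.

```bash
cat >> h.py <<'E'
def delta(p,yaw_z=None):
    """tool-axis shift (mm) to TCP world p; yaw_z: desired world azimuth(deg) of tool z -> turn about tool y"""
    o=get_obs(); R=np.array(o["orientation"]); d=R.T@(np.array(p)-o["eef_pos"])*1000
    out=[d.round(0).tolist()]
    if yaw_z is not None:
        cur=np.degrees(np.arctan2(R[1,2],R[0,2])); a=(yaw_z-cur+180)%360-180
        out.append(("turn",round(-np.radians(a),3)))
    return out
E
python3 - <<'E'
from h import *
s=imaging.grab_frame("side"); t=imaging.grab_frame("top")
c=BP(t,(325.9,251.07),.056); print("drv centre top",c)
a=[BP(t,(302+x/14-.5,232+y/14-.5),.056) for x,y in((78,104),(595,90),(88,458),(606,445))]
print(np.round(a,4)); print("yaw",np.degrees(np.arctan2(*(a[0]-a[1])[[0,1]])))
# side check: project
print(P(s,[c[0],c[1],.0795]),P(s,[c[0],c[1],.056]))
print(delta((.38,-.30,.231)),delta((c[0],c[1],.16)))
# lamp: top centre
for d in models.boxes_of("lamp_lens","side"): print(d)
E
```

```text
drv centre top [0.44801858 0.03138844 0.056     ]
[[ 0.4813  0.0852  0.056 ]
 [ 0.4863 -0.0191  0.056 ]
 [ 0.4099  0.0817  0.056 ]
 [ 0.4146 -0.0225  0.056 ]]
yaw -2.713858260021267
[[345.89348422 269.96358095]] [[345.90433607 276.89523383]]
[[-291.0, 0.0, -338.0]] [[-441.0, 71.0, -641.0]]
{'location': [0.6105, -0.2358, 0.1491], 'confidence': 0.85}
{'location': [0.2784, 0.2423, 0.0245], 'confidence': 0.3}
```

```bash
python3 -m creep '[[-290,0,-337,0,1],[-290,0,-337,0,1],[-290,0,-337,0,1],[-290,0,-337,0,1],[-290,0,-337,0,1]]' 40
```

```text
time: 3.2
eef_pos: [0.2954, -0.4742, 0.2316]
orientation: [[-0.967, 0.001, 0.256], [-0.256, -0.001, -0.967], [-0.0, -1.0, 0.001]]
wrist_force: [1.5, -0.3, -0.1]
grip_width: 0.0855
```

```bash
python3 -m creep '[[-135,0,-150,0,0.75],[-135,0,-150,0,0.75],[-135,0,-150,0,0.75],[-135,0,-150,0,0.75],[-135,0,-150,0,0.75]]' ; python3 -c "
from h import *
print(delta((.448,.0314,.17),-90))"
```

```text
time: 3.7
eef_pos: [0.3906, -0.2894, 0.2316]
orientation: [[-0.963, 0.002, 0.268], [-0.268, 0.003, -0.963], [-0.003, -1.0, -0.002]]
wrist_force: [-1.7, -0.8, -0.6]
grip_width: 0.064
[[-141.0, 63.0, -294.0], ('turn', np.float64(0.271))]
```

```bash
python3 -m creep '[[-141,0,-294,0,0.6],[-141,0,-294,0,0.6],[-141,0,-294,0,0.6],[-141,0,-294,0,0.6],[-141,0,-294,0,0.6]]' ; python3 -m creep '[[-25,63,-60,0,0.6],[-25,63,-60,0,0.6],[-25,63,-60,0,0.6],[-25,63,-60,0,0.6]]';python3 -c "
from h import *
print(get_obs()['joint_pos'],delta((.448,.0314,.085),-90))"
```

```text
time: 4.2
eef_pos: [0.434, -0.0495, 0.2317]
orientation: [[-0.967, 0.001, 0.255], [-0.255, -0.0, -0.967], [-0.001, -1.0, 0.001]]
wrist_force: [0.5, -0.6, -0.3]
grip_width: 0.0511
time: 4.6
eef_pos: [0.4423, 0.0137, 0.1679]
orientation: [[-0.966, -0.001, 0.257], [-0.257, -0.0, -0.966], [0.001, -1.0, -0.0]]
wrist_force: [-0.1, 0.9, 0.4]
grip_width: 0.0514
[-0.02115353  0.34946745 -0.14016897  2.27557166  0.09613262  0.52318794
 -1.54682642] [[-10.0, 83.0, -16.0], ('turn', np.float64(0.26))]
```

```bash
python3 -m creep '[[-10,40,-16,0,0.6],[-10,70,-16,0,0.6],[-10,70,-16,0,0.6]]' ;python3 - <<'E'
from h import *
print(delta((.448,.0314,.060)))
s=imaging.grab_frame("side");t=imaging.grab_frame("top")
a=cv2.resize(s["image"][200:320,290:410],(400,400),interpolation=3);b=cv2.resize(t["image"][190:310,266:386],(400,400),interpolation=3)
cv2.imwrite("pics/k2.png",np.hstack([a,b]))
E
```

```text
time: 4.9
eef_pos: [0.4467, 0.0299, 0.0967]
orientation: [[-0.967, -0.005, 0.254], [-0.254, -0.002, -0.967], [0.005, -1.0, 0.0]]
wrist_force: [-0.8, 0.3, -1.0]
grip_width: 0.0512
[[-2.0, 37.0, -1.0]]
```

View pics/k2.png

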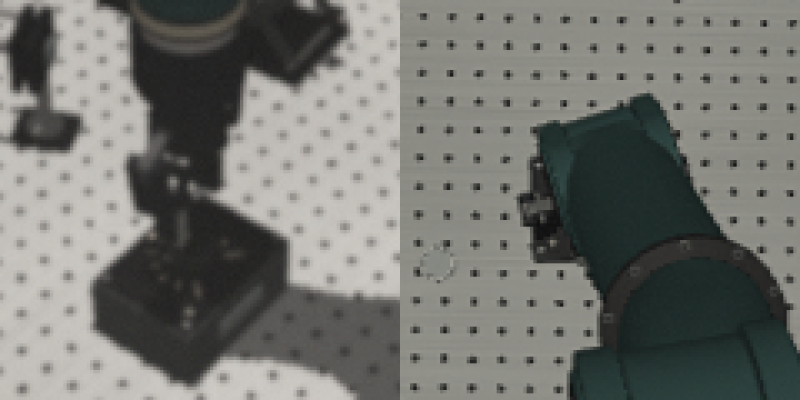

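The fingers straddle the knob (side crop around (185,230)). I'll descend and close.

```bash
python3 -m creep '[[-2,20,-1,0,0.6],[-2,37,-1,0,0.6],[-2,37,-1,0,0.6]]' 30; python3 -m creep '[[0,0,0,0,0.2],[0,0,0,0,0.2],[0,0,0,0,0.2],[0,0,0,0,0.2]]' 30;python3 -m creep '[[0,0,0,0,0.2],[0,0,0,0,0.2]]' 30
```

```text
time: 5.3
eef_pos: [0.4501, 0.032, 0.0619]
orientation: [[-0.967, 0.0, 0.254], [-0.254, -0.001, -0.967], [-0.0, -1.0, 0.001]]
wrist_force: [-0.3, 0.6, -0.2]
grip_width: 0.0514
time: 5.7
eef_pos: [0.451, 0.0308, 0.0632]
orientation: [[-0.967, 0.003, 0.253], [-0.253, -0.002, -0.967], [-0.003, -1.0, 0.003]]
wrist_force: [0.5, -4.2, 4.8]
grip_width: 0.0285
time: 5.9
eef_pos: [0.4511, 0.0309, 0.0632]
orientation: [[-0.967, 0.003, 0.253], [-0.253, -0.002, -0.967], [-0.003, -1.0, 0.003]]
wrist_force: [1.2, -4.4, 5.2]
grip_width: 0.0288
```

```bash
python3 -m creep '[[0,-2,0,0,0.2],[0,-2,0,0.12,0.2],[0,-2,0,0.24,0.2],[0,-2,0,0.36,0.2],[0,-2,0,0.48,0.2]]';  python3 -m creep '[[0,0,0,0.12,0.2],[0,0,0,0.24,0.2],[0,0,0,0.36,0.2],[0,0,0,0.42,0.2],[0,0,0,0.42,0.2]]'; python3 -c "
from h import *
print(get_obs()['joint_pos'],delta((.448,.0314,.085),-90))"
```

```text
time: 6.4
eef_pos: [0.451, 0.0284, 0.0639]
orientation: [[-0.973, 0.003, -0.229], [0.229, -0.004, -0.973], [-0.004, -1.0, 0.003]]
wrist_force: [3.4, -12.1, -13.0]
grip_width: 0.0286
time: 6.9
eef_pos: [0.4501, 0.0262, 0.0638]
orientation: [[-0.796, 0.003, -0.605], [0.605, -0.006, -0.796], [-0.006, -1.0, 0.003]]
wrist_force: [1.2, -17.5, -11.0]
grip_width: 0.0286
[-0.24820103  0.56647876  0.11312476  2.33182966 -0.21960768  0.25033787
 -2.16060627] [[5.0, -21.0, -3.0], ('turn', np.float64(-0.65))]
```

```bash
python3 -m creep '[[0,0,0,0,0.6],[0,0,0,0,0.6],[0,0,0,0,0.6],[0,-45,0,0,0.6],[0,-90,0,0,0.6]]'; python3 -m creep '[[0,-50,0,0,0.6],[0,-100,0,0,0.6],[100,-100,0,0,0.6],[100,-100,0,0,0.6],[100,-100,0,0,0.6]]'
python3 - <<'E'
from h import *
s=imaging.grab_frame("side");t=imaging.grab_frame("top")
a=cv2.resize(s["image"][250:320,310:380],(400,400),interpolation=3);b=cv2.resize(t["image"][220:280,296:356],(400,400),interpolation=3)
cv2.imwrite("pics/k3.png",np.hstack([a,b])); cv2.imwrite("pics/k3t.png",t["image"])
print(get_obs()['joint_pos'],delta((.448,.0314,.085),-90))
E
```

```text
time: 7.4
eef_pos: [0.4487, 0.0339, 0.1534]
orientation: [[-0.802, -0.004, -0.597], [0.597, -0.0, -0.802], [0.003, -1.0, 0.002]]
wrist_force: [1.1, 1.1, 0.7]
grip_width: 0.0512
time: 7.9
eef_pos: [0.3635, 0.096, 0.2534]
orientation: [[-0.807, -0.004, -0.59], [0.59, 0.002, -0.807], [0.004, -1.0, 0.001]]
wrist_force: [-1.1, 0.2, -0.6]
grip_width: 0.051
[-0.57229164  0.11650579  0.22498144  2.31771458 -0.04093534  0.70937497
 -2.52527734] [[-101.0, 169.0, 3.0], ('turn', np.float64(-0.637))]
```

View pics/k3.png

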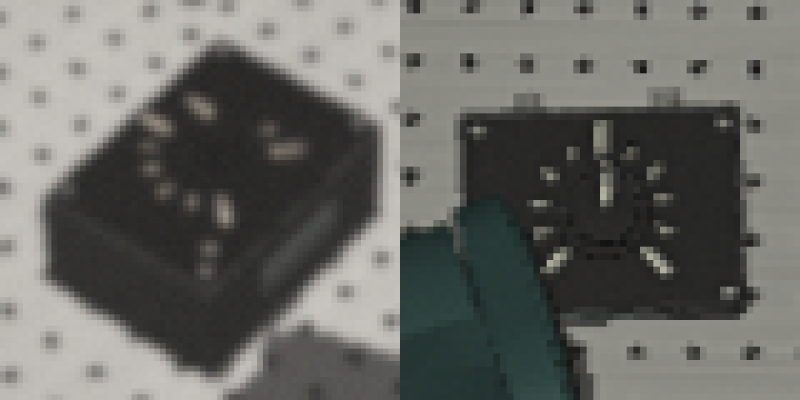

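Run:
```python
from h import *
t=imaging.grab_frame("top")
g=cv2.cvtColor(t["image"],cv2.COLOR_BGR2GRAY).astype(float)
def line(u0,u1,v0,v1):
    for v in range(v0,v1):
        w=np.clip(g[v,u0:u1]-55,0,None); print(v,(w@np.arange(u0,u1)/max(w.sum(),1e-6)).round(2),w.sum().round(0))
line(322,331,236,253)
a=np.hypot(1,0)
```

```text
236 325.26 194.0
237 0.0 0.0
238 325.72 110.0
239 325.59 162.0
240 325.57 164.0
241 325.59 157.0
242 326.32 169.0
243 327.12 72.0
244 326.18 55.0
245 326.56 32.0
246 326.39 120.0
247 326.38 121.0
248 326.37 178.0
249 326.32 177.0
250 326.26 78.0
251 0.0 0.0
252 0.0 0.0
```

Run:
```python
from h import *
fs=[imaging.grab_frame("top") for _ in range(2)]
t=fs[0]
now=np.mean([cv2.cvtColor(f["image"],6).astype(float) for f in fs],0)
old=cv2.cvtColor(cv2.imread("pics/a_top.png"),6).astype(float)
def pca(g,sel,th):
    ys,xs=np.nonzero(sel); w=np.clip(g[ys,xs]-th,0,None)
    m=np.array([(w@xs),(w@ys)])/w.sum(); d=np.c_[xs,ys]-m; C=(d*w[:,None]).T@d
    e,v=np.linalg.eigh(C); v=v[:,1]; v*= -np.sign(v[1]) 
    return m.round(2),np.degrees(np.arctan2(v[0],-v[1])).round(1)
Y,X=np.mgrid[:480,:640]
print(np.round(old[244:254,316:332]).astype(int)); print(np.round(now[242:254,320:334]).astype(int))
for th in (50,60,70):
    print(th,pca(old,(X>=319)&(X<=328)&(Y>=244)&(Y<=252)&((X-319)*50/68+246<Y+2.2)&((X-319)*50/68+246>Y-2.2),th), pca(now,(X>=324)&(X<=329)&(Y>=244)&(Y<=251),th))
    print("tick5 now",pca(now,(X>=323)&(X<=328)&(Y>=236)&(Y<=242),th),"t0/t10 old",pca(old,(X>=315)&(X<=322)&(Y>=256)&(Y<=262),th)[0],pca(old,(X>=331)&(X<=338)&(Y>=256)&(Y<=262),th)[0],pca(old,(X>=323)&(X<=328)&(Y>=236)&(Y<=242),th)[0])
```

```text
[[ 38  37  34  35  36  46  40  37  32  40  38  32  37  43  43  37]
 [ 37  88  81  47  35  36  37  37  38  45  36  45  40  35  30  36]
 [ 35  71 133  84  34  59  44  27  32  41  40  39  37  38  40  25]
 [ 39  40  57  44  63 168 131  66  38  31  37  39  36  39  35  35]
 [ 38  36  37  37  39  66  70 165 134  63  33  37  38  39  41  40]
 [ 34  35  36  39  37  32  35  80 168 134  63  36  39  38  39  31]
 [133 116  63  34  38  33  36  38  82 134 100  50  38  40  40  31]
 [ 57  52  41  43  28  31  39  38  40  55  46  36  37  39  38  30]
 [ 38  37  38  40  40  41  38  38  38  35  39  39  38  38  38  29]
 [ 37  33  37  39  40  25  35  40  39  39  40  39  40  39  43  40]]
[[ 37 102  69  38  34 108 110  64  36  36  93  65  39  38]
 [ 36  98  66  38  36  72  58  38  36  69  82  54  38  38]
 [ 37  46  42  39  32  38 100  66  26  39  43  39  37  34]
 [ 36  39  38  38  39  34  68  72  48  34  32  36  36 101]
 [ 36  39  40  32  34  36 128 101  48  32  44  29  32 106]
 [ 36  40  38  41  40  33 131 100  50  38  42  36  38  48]
 [ 40  37  39  42  38  30 168 120  48  38  42  48  36  35]
 [ 40  38  40  4
[... 192 characters left out ...]
40  40  40  39  28  36  28]
 [ 38  27  38  42  40  40  40  42  41  40  41  36  37  32]]
50 (array([323.22, 248.3 ]), np.float64(-57.3)) (array([326.36, 247.51]), np.float64(0.6))
tick5 now (array([325.55, 239.33]), np.float64(-6.4)) t0/t10 old [318.7  258.84] [334.   258.68] [325.54 239.35]
60 (array([323.29, 248.32]), np.float64(-56.9)) (array([326.33, 247.61]), np.float64(0.4))
tick5 now (array([325.46, 239.46]), np.float64(-7.3)) t0/t10 old [318.64 258.84] [333.98 258.67] [325.45 239.5 ]
70 (array([323.34, 248.32]), np.float64(-56.2)) (array([326.29, 247.72]), np.float64(0.1))
tick5 now (array([325.37, 239.7 ]), np.float64(-10.3)) t0/t10 old [318.59 258.82] [334.01 258.66] [325.39 239.74]
```

```bash
cat > fit.py <<'E'
from h import *
from scipy.optimize import differential_evolution, minimize
def dirs(yaw,el):
    x=np.array([np.cos(el)*np.cos(yaw),np.cos(el)*np.sin(yaw),np.sin(el)]); y=np.array([-np.sin(yaw),np.cos(yaw),0]); return x,y,np.cross(x,y)
def pts(p,L0,el):
    x,y,z=dirs(p[3],el); o=np.array(p[:3]); out=[]
    for a in (-.055,.055):
        for b in(-.011,.011):
            for c in (-.007,.007): out.append(o+a*x+b*y+c*z)
    bl=[o+a*x+b*y+c*z for a in(-.055-L0,-.055) for b in(-.011,.011) for c in(-.007,0)]
    return np.array(out),np.array(bl)
def ras(f,p,L0,el):
    m=np.zeros((480*4,640*4),np.uint8); h,b=pts(p,L0,el)
    for q in ((h,b) if L0>0 else (h,)):
        cv2.fillConvexPoly(m,cv2.convexHull(((P(f,q)+.5)*4).round().astype(np.int32)),255)
    return cv2.resize(m,(640,480),interpolation=cv2.INTER_AREA)/255.
def fit(fs,ms,L0,el,p0,w=.02,fixel=True):
    def cost(p):
        e=el if fixel else p[4]
        return sum(np.abs(ras(f,p,L0,e)-m).sum()/m.sum() for f,m in zip(fs,ms))
    b=[(p0[0]-w,p0[0]+w),(p0[1]-w,p0[1]+w),(p0[2]-w,p0[2]+w),(p0[3]-.3,p0[3]+.3)]
    if not fixel: b.append((el-.5,el+.5))
    r_=differential_evolution(cost,b,popsize=10,maxiter=40,seed=1,tol=1e-4); return r_.x,r_.fun
E
python3 - <<'E'
from fit import *
s=imaging.grab_frame("side");t=imaging.grab_frame("top")
cv2.imwrite("pics/f_s.png",s["image"]);cv2.imwrite("pics/f_t.png",t["image"])
M=[models.masks_of("wand",c) for c in("side","top")]
ms=[]
for m in M:
    for d in m: print(d["confidence"],np.argwhere(d["pixels"]).min(0),np.argwhere(d["pixels"]).max(0),d["pixels"].sum())
    ms.append(m[0]["pixels"].astype(float))
np.savez("wm.npz",s=ms[0],t=ms[1])
for L0 in (0,.02):
    x,c=fit([s,t],ms,L0,np.radians(50),[.555,.25,.195,0]); print(L0,x.round(4),c)
im=t["image"].copy(); im[ms[1]>0]=(0,0,255); a=cv2.resize(im[178:248,210:270],(480,560))
im=s["image"].copy(); im[ms[0]>0]=(0,0,255); b=cv2.resize(im[230:300,205:265],(320,560)) if 0 else cv2.resize(im[230:300,205:245],(320,560))
cv2.imwrite("pics/wm.png",np.hstack([a,b]))
E
```

```text
0.78 [238 219] [296 254] 677
0.63 [375 211] [420 241] 1046
0.91 [183 238] [223 247] 337
0.38 [158 340] [189 361] 416
0 [ 0.5582  0.2528  0.1982 -0.1354] 0.4433597101447033
0.02 [ 0.5617  0.2525  0.197  -0.1594] 0.3031616679124126
```

View pics/wm.png

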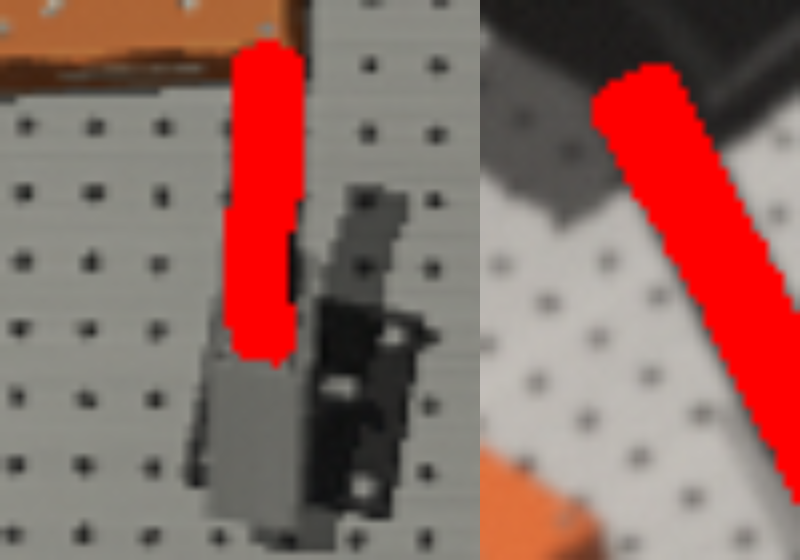

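View pics/f_s.png

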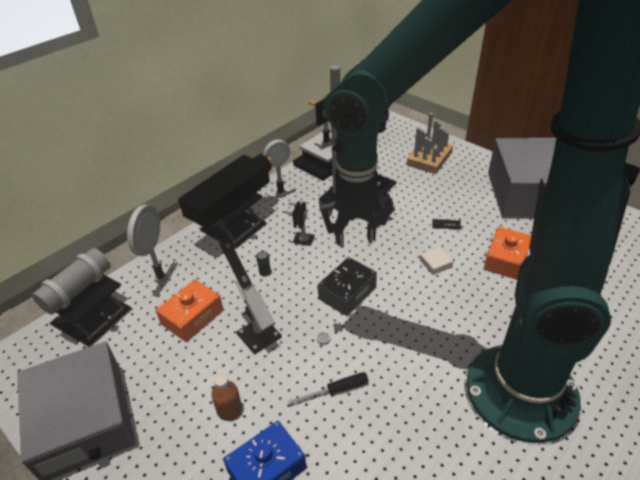

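```bash
python3 -c "
from h import *
print(delta((.571,.251,.31),-98.3))"
```

```text
[[-66.0, -57.0, -247.0], ('turn', np.float64(-0.498))]
```

```bash
python3 -m creep '[[-66,-57,-247,-0.12,0.6],[-66,-57,-247,-0.25,0.6],[-66,-57,-247,-0.38,0.6],[-66,-57,-247,-0.5,0.6],[-66,-57,-247,-0.5,0.6]]'; python3 -c "
from h import *
print(get_obs()['joint_pos'],delta((.571,.251,.31),-98.3))"
```

```text
time: 8.85
eef_pos: [0.5629, 0.2447, 0.3076]
orientation: [[-0.99, -0.001, -0.14], [0.14, -0.0, -0.99], [0.001, -1.0, 0.0]]
wrist_force: [1.4, 0.3, -1.2]
grip_width: 0.0512
[-0.57110677  0.37335904  0.11815874  1.79434609 -0.0518454   0.97757027
 -2.14312723] [[-7.0, -2.0, -7.0], ('turn', np.float64(0.005))]
```

```bash
python3 -m creep '[[-7,20,-7,0,0.6],[-7,50,-7,0,0.6],[-7,50,-7,0,0.6]]'
python3 - <<'E'
from h import *
print(delta((.571,.251,.1945),-98.3))
s=imaging.grab_frame("side");t=imaging.grab_frame("top")
a=cv2.resize(s["image"][160:360,160:320],(400,500),interpolation=3);b=cv2.resize(t["image"][160:260,200:280],(400,500),interpolation=3)
cv2.imwrite("pics/g1.png",np.hstack([a,b]))
E
```

```text
time: 9.15
eef_pos: [0.5667, 0.2486, 0.2531]
orientation: [[-0.99, -0.008, -0.141], [0.141, -0.005, -0.99], [0.008, -1.0, 0.006]]
wrist_force: [-1.9, -1.0, 0.2]
grip_width: 0.0515
[[-4.0, 59.0, -3.0], ('turn', np.float64(0.003))]
```

View pics/g1.png

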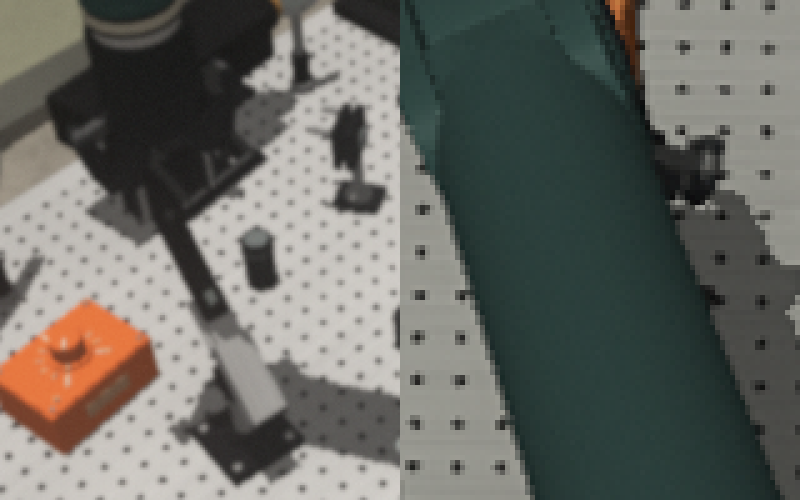

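```bash
python3 -m creep '[[-2,20,-2,0,0.6],[-2,40,-2,0,0.6],[-2,57,-2,0,0.6],[-2,57,-2,0,0.6]]' 40; python3 -c "
from h import *
print(delta((.571,.251,.1945),-98.3))"
```

```text
time: 9.65
eef_pos: [0.5704, 0.251, 0.2002]
orientation: [[-0.99, -0.002, -0.141], [0.141, -0.001, -0.99], [0.002, -1.0, 0.001]]
wrist_force: [-0.7, -1.3, -0.6]
grip_width: 0.0513
[[-1.0, 6.0, -0.0], ('turn', np.float64(0.003))]
```

```bash
python3 -m creep '[[0,5,0,0,0.6],[0,5,0,0,0.1],[0,5,0,0,0.1],[0,5,0,0,0.1],[0,5,0,0,0.1]]' 60; python3 -m creep '[[0,0,0,0,0.1],[0,0,0,0,0.1]]' 60
python3 - <<'E'
from h import *
s=imaging.grab_frame("side")
cv2.imwrite("pics/g2.png",cv2.resize(s["image"][160:360,160:320],(480,600),interpolation=3))
E
```

```text
time: 10.15
eef_pos: [0.572, 0.2517, 0.1969]
orientation: [[-0.99, 0.002, -0.141], [0.141, 0.0, -0.99], [-0.002, -1.0, -0.001]]
wrist_force: [-1.3, -1.5, 5.0]
grip_width: 0.0206
time: 10.35
eef_pos: [0.572, 0.2518, 0.1969]
orientation: [[-0.99, 0.002, -0.141], [0.141, 0.0, -0.99], [-0.002, -1.0, -0.001]]
wrist_force: [-0.2, -1.5, 6.9]
grip_width: 0.0209
```

View pics/g2.png

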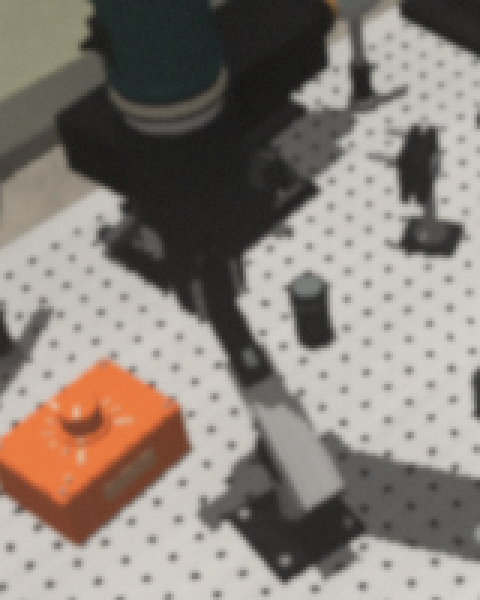

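```bash
python3 -m creep '[[-10,-12,0,0,0.1],[-20,-24,0,0,0.1],[-30,-36,0,0,0.1],[-40,-48,0,0,0.1],[-40,-48,0,0,0.1]]' 60; python3 -m creep '[[-10,-12,0,0,0.1],[-20,-24,0,0,0.1],[-30,-36,0,0,0.1],[-40,-48,0,0,0.1],[-40,-48,0,0,0.1]]' 60
python3 - <<'E'
from h import *
s=imaging.grab_frame("side")
cv2.imwrite("pics/g3.png",cv2.resize(s["image"][130:360,160:340],(470,600),interpolation=3))
E
```

```text
time: 10.9
eef_pos: [0.6123, 0.2462, 0.2451]
orientation: [[-0.99, 0.002, -0.142], [0.142, 0.001, -0.99], [-0.002, -1.0, -0.002]]
wrist_force: [-1.1, 0.6, 0.3]
grip_width: 0.0212
time: 11.4
eef_pos: [0.6519, 0.2405, 0.2925]
orientation: [[-0.99, 0.003, -0.142], [0.142, 0.001, -0.99], [-0.003, -1.0, -0.001]]
wrist_force: [0.2, 0.1, -0.2]
grip_width: 0.0209
```

View pics/g3.png

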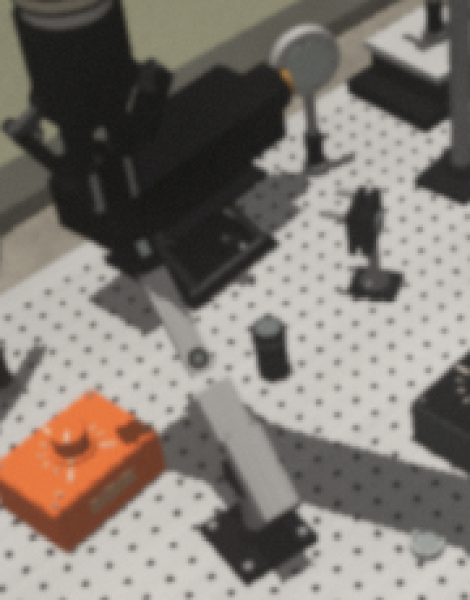

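```bash
python3 -m creep '[[0,-20,0,0,0.1],[0,-40,0,0,0.1],[0,-60,0,0,0.1]]' 60
python3 - <<'E'
from h import *
s=imaging.grab_frame("side"); t=imaging.grab_frame("top")
A=cv2.imread("pics/a_side.png");B=cv2.imread("pics/a_top.png")
print("top",BP(t,(455.5,180.2),.38),"lens side",BP(s,(376.5,129),.27),"topside",BP(s,(378,86.5),.38))
p=BP(t,(455.5,180.2),.38)[:2]
for p in ((*p,),(.616,-.236)):
    ths=np.linspace(0,2*np.pi,40)
    for f,I in((s,A),(t,B)):
        for z,rr,col in((.27,.0225,(0,0,255)),(.38,.029,(0,255,0)),(.1,0.045,(255,0,0))):
            q=P(f,np.c_[p[0]+rr*np.cos(ths),p[1]+rr*np.sin(ths),ths*0+z]).round().astype(int)
            
    print(p)
p=BP(t,(455.5,180.2),.38)[:2]
def ov(f,I,box,p,name=None):
    u,v,w,h=box; k=8; J=cv2.resize(I[v:v+h,u:u+w],None,fx=k,fy=k,interpolation=3)
    th=np.linspace(0,2*np.pi,60)
    for z,rr,col in((.27,.0225,(0,0,255)),(.38,.029,(0,255,0))):
        q=P(f,np.c_[p[0]+rr*np.cos(th),p[1]+rr*np.sin(th),th*0+z]); cv2.polylines(J,[(((q-[u,v]+.5)*k)).round().astype(np.int32)],True,col,1)
    return J
a=ov(s,A,(350,75,50,62),p);b=ov(t,B,(425,160,50,62),p)
cv2.imwrite("pics/l.png",np.hstack([a,b]))
E
```

```text
time: 11.75
eef_pos: [0.6485, 0.2408, 0.3502]
orientation: [[-0.99, -0.004, -0.14], [0.14, -0.001, -0.99], [0.004, -1.0, 0.002]]
wrist_force: [0.8, 0.2, -0.7]
grip_width: 0.0206
top [ 0.5954313  -0.25473804  0.38      ] lens side [ 0.58930205 -0.25134697  0.27      ] topside [ 0.59465499 -0.25706994  0.38      ]
(np.float64(0.5954312965904296), np.float64(-0.2547380362363517))
(0.616, -0.236)
```

View pics/l.png

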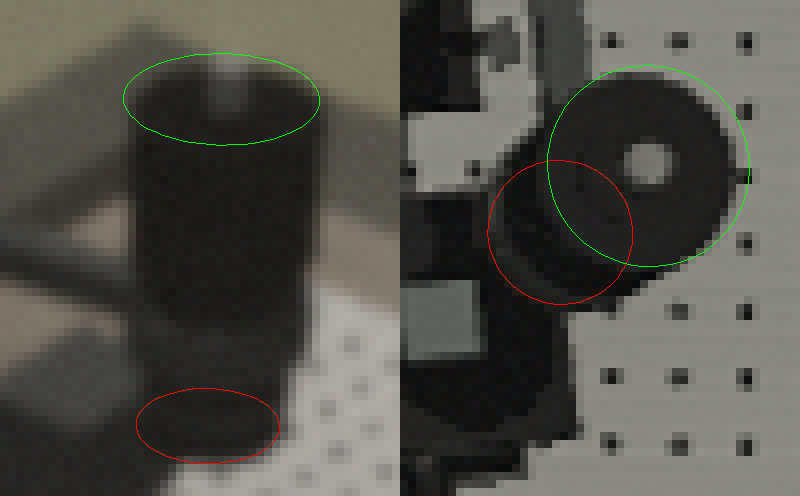

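Overlay shows the lamp axis at about (0.594, -0.2545). The lens ring matches in the side view, near pixel (376,129). The tool only turns about its own axis, so I'll level the wand by laying it on the free table strip at x≈0.555. Then I'll regrasp it.

```bash
python3 -m creep '[[14,0,35,-0.14,0.1],[28,0,70,-0.28,0.1],[42,20,105,-0.42,0.1],[56,50,140,-0.56,0.1],[70,80,172,-0.7,0.1]]' 60; python3 -m creep '[[0,0,0,-0.14,0.1],[0,0,0,-0.28,0.1],[0,0,0,-0.42,0.1],[0,0,0,-0.56,0.1],[0,0,0,-0.7,0.1]]';python3 -c "
from h import *
print(get_obs()['joint_pos'],delta((.555,.08,.25),0))"
```

```text
time: 12.35
eef_pos: [0.5543, 0.0786, 0.2694]
orientation: [[-0.845, -0.002, 0.535], [-0.535, -0.0, -0.845], [0.002, -1.0, -0.0]]
wrist_force: [0.3, -0.1, -1.4]
grip_width: 0.0208
time: 12.85
eef_pos: [0.5549, 0.0802, 0.2696]
orientation: [[-0.301, -0.004, 0.954], [-0.954, -0.0, -0.301], [0.001, -1.0, -0.003]]
wrist_force: [0.9, 0.2, -1.1]
grip_width: 0.0207
[-0.09703584  0.34569827 -0.16444457  1.93743404  0.07189367  0.86765402
 -0.6042038 ] [[0.0, 20.0, 0.0], ('turn', np.float64(-0.306))]
```

```bash
python3 -m creep '[[0,40,0,-0.14,0.1],[0,80,0,-0.28,0.1],[0,110,0,-0.31,0.1],[0,110,0,-0.31,0.1]]' 40
python3 - <<'E'
from h import *
s=imaging.grab_frame("side");t=imaging.grab_frame("top")
a=cv2.resize(s["image"][150:350,220:420],(400,400),interpolation=3);b=cv2.resize(t["image"][150:290,250:390],(400,400),interpolation=3)
cv2.imwrite("pics/d1.png",np.hstack([a,b]))
E
```

```text
time: 13.25
eef_pos: [0.5513, 0.0792, 0.1564]
orientation: [[-0.001, -0.012, 1.0], [-1.0, -0.002, -0.001], [0.002, -1.0, -0.012]]
wrist_force: [-1.2, 0.1, -1.0]
grip_width: 0.0208
```

View pics/d1.png

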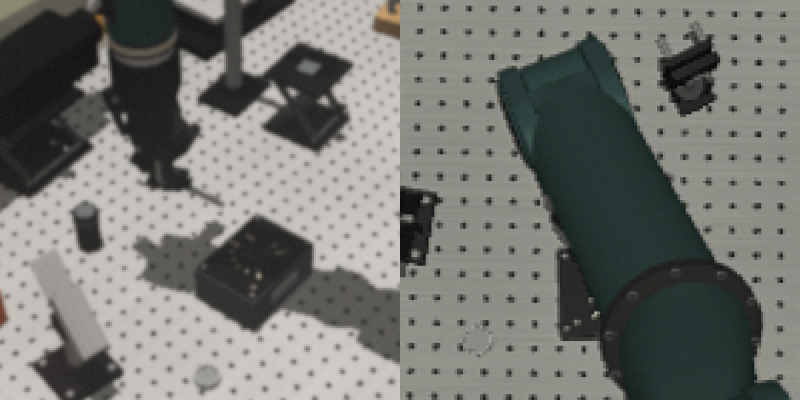

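```bash
python3 -m creep '[[0,15,0,0,0.1],[0,30,0,0,0.1],[-2,42,0,0,0.1],[-4,50,0,0,0.1],[-6,58,0,0,0.1]]' 20
```

```text
time: 13.85
eef_pos: [0.5597, 0.0909, 0.1064]
orientation: [[-0.0, 0.007, 1.0], [-1.0, 0.005, -0.0], [-0.005, -1.0, 0.007]]
wrist_force: [-0.6, 5.4, 10.4]
grip_width: 0.021
```

```bash
python3 -m creep '[[-4,7,0,0,0.1],[-8,14,0,0,0.1],[-12,21,0,0,0.1]]' 20;python3 - <<'E'
from h import *
s=imaging.grab_frame("side")
cv2.imwrite("pics/d2.png",cv2.resize(s["image"][180:300,250:400],(750,600),interpolation=3))
E
```

```text
time: 14.15
eef_pos: [0.56, 0.1016, 0.085]
orientation: [[0.0, 0.007, 1.0], [-1.0, 0.004, 0.0], [-0.004, -1.0, 0.007]]
wrist_force: [-0.0, 3.4, 5.5]
grip_width: 0.0209
```

View pics/d2.png

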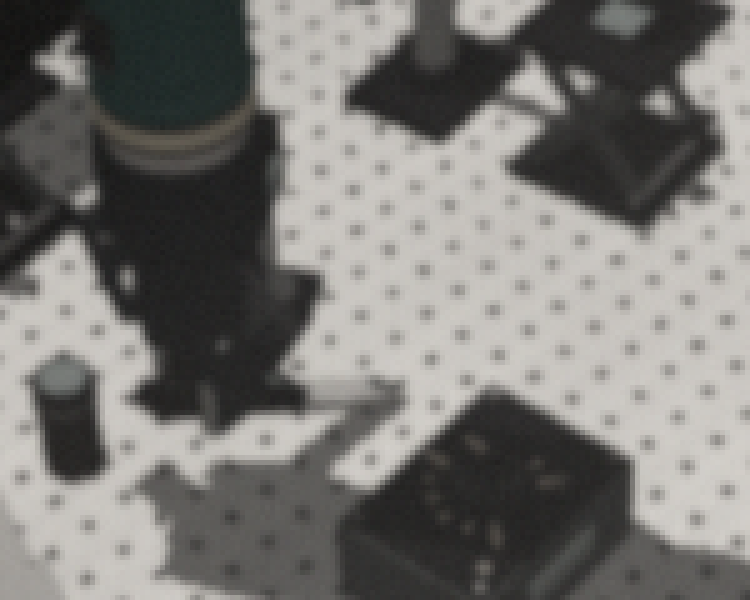

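```bash
python3 -m creep '[[-4,8,0,0,0.1],[-8,16,0,0,0.1],[-11,24,0,0,0.1],[-14,32,0,0,0.1],[-16,40,0,0,0.1]]' 20; python3 -m creep '[[-2,8,0,0,0.1],[-3,16,0,0,0.1],[-4,22,0,0,0.1],[-4,22,0,0,0.1]]' 20;python3 - <<'E'
from h import *
s=imaging.grab_frame("side")
cv2.imwrite("pics/d3.png",cv2.resize(s["image"][180:300,250:400],(750,600),interpolation=3))
E
```

```text
time: 14.7
eef_pos: [0.5573, 0.1145, 0.0423]
orientation: [[-0.002, 0.001, 1.0], [-1.0, 0.0, -0.002], [-0.0, -1.0, 0.001]]
wrist_force: [0.6, 2.2, 3.1]
grip_width: 0.021
time: 15.1
eef_pos: [0.5561, 0.1176, 0.0195]
orientation: [[-0.002, -0.002, 1.0], [-1.0, -0.001, -0.002], [0.001, -1.0, -0.002]]
wrist_force: [0.9, 1.5, 2.5]
grip_width: 0.0206
```

View pics/d3.png

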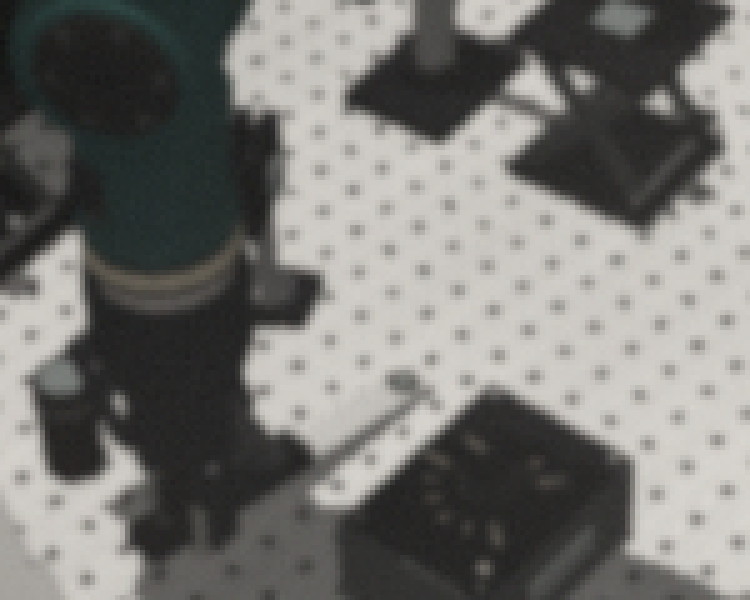

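```bash
python3 -m creep '[[0,5,0,0,0.1],[0,10,0,0,0.1],[0,14,0,0,0.1],[0,16,0,0,0.1]]' 20;  python3 -m creep '[[0,0,0,0,0.1]]' 20
```

```text
time: 15.55
eef_pos: [0.5567, 0.118, 0.0042]
orientation: [[-0.002, -0.001, 1.0], [-1.0, -0.0, -0.002], [0.0, -1.0, -0.001]]
wrist_force: [0.3, 1.7, 2.6]
grip_width: 0.0207
time: 15.65
eef_pos: [0.5567, 0.118, 0.0044]
orientation: [[-0.002, -0.001, 1.0], [-1.0, -0.0, -0.002], [0.0, -1.0, -0.001]]
wrist_force: [0.4, 1.0, 2.2]
grip_width: 0.0204
```

```bash
python3 -m creep '[[0,0,0,0,0.4],[0,0,0,0,0.4],[0,0,0,0,0.4],[0,3,0,0,0.4],[0,3,0,0,0.4]]' 20;python3 -m creep '[[0,0,0,0,0.1],[0,0,0,0,0.1],[0,0,0,0,0.1],[0,0,0,0,0.1]]' 70
```

```text
time: 16.15
eef_pos: [0.5567, 0.1179, 0.0013]
orientation: [[-0.002, -0.001, 1.0], [-1.0, -0.0, -0.002], [0.0, -1.0, -0.001]]
wrist_force: [-0.4, 1.1, -0.7]
grip_width: 0.0342
time: 16.55
eef_pos: [0.5569, 0.118, 0.0018]
orientation: [[-0.002, -0.0, 1.0], [-1.0, -0.0, -0.002], [0.0, -1.0, -0.0]]
wrist_force: [-0.3, -0.9, 3.3]
grip_width: 0.0199
```

```bash
python3 -m creep '[[0,-20,0,0,0.1],[0,-50,0,0,0.1],[0,-90,0,0,0.1],[0,-130,0,0,0.1],[0,-170,0,0,0.1]]' 70;python3 -m creep '[[0,-40,0,0,0.1],[0,-40,0,0,0.1],[0,-40,0,0,0.1]]' 70;python3 - <<'E'
from h import *
s=imaging.grab_frame("side");cv2.imwrite("pics/e1.png",cv2.resize(s["image"][100:300,200:450],(750,600),interpolation=3))
E
```

```text
time: 17.05
eef_pos: [0.5564, 0.118, 0.1728]
orientation: [[-0.002, -0.001, 1.0], [-1.0, 0.0, -0.002], [-0.0, -1.0, -0.001]]
wrist_force: [0.9, 0.9, -1.0]
grip_width: 0.0206
time: 17.35
eef_pos: [0.5572, 0.1181, 0.2124]
orientation: [[-0.002, 0.002, 1.0], [-1.0, 0.0, -0.002], [-0.0, -1.0, 0.002]]
wrist_force: [-0.7, -0.7, -1.5]
grip_width: 0.0198
```

View pics/e1.png

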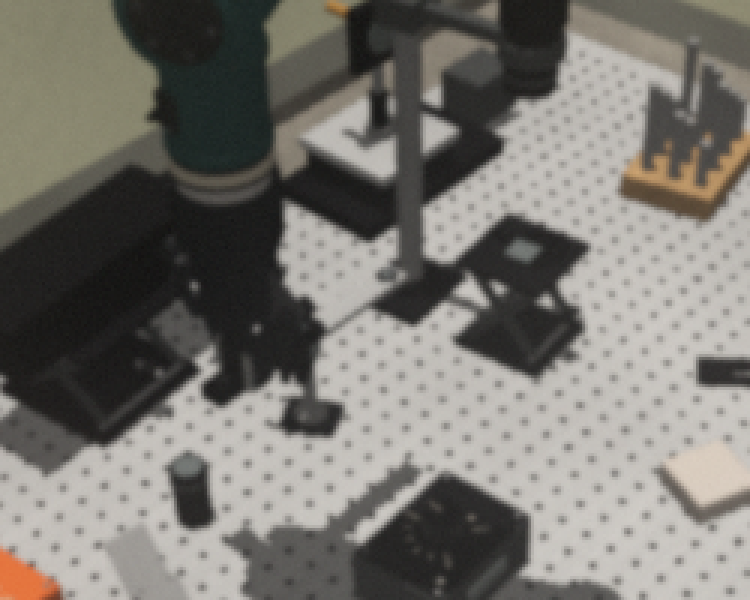

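```bash
cat >> h.py <<'E'
def BPx(f,uv,n,c):
    d=f["R"].T@np.linalg.solve(f["mtx"],[uv[0],uv[1],1]); o=-f["R"].T@f["t"]; n=np.array(n,float); return o+d*(c-n@o)/(n@d)
E
python3 - <<'E'
from h import *
s=imaging.grab_frame("side"); t=imaging.grab_frame("top")
cv2.imwrite("pics/e2.png",cv2.resize(s["image"][175:225,290:350],(720,600),interpolation=3))
def px(x,y): return (200+(x+.5)/3-.5,100+(y+.5)/3-.5)
print("win",BPx(s,px(395,272),(1,0,0),.557))
for p in((325,333),(412,283)): print(BPx(s,px(*p),(1,0,0),.546))
for c in("side","top"):
  for l in("wand","wand_window"):
    print(c,l,[(d["location"],d["confidence"]) for d in models.boxes_of(l,c)])
cv2.imwrite("pics/e2t.png",cv2.resize(t["image"][150:300,250:400],(600,600),interpolation=3))
E
```

```text
win [ 0.557      -0.04366965  0.21457697]
[0.546      0.04689007 0.21581774]
[ 0.546      -0.0510289   0.20496328]
side wand [([0.5464, 0.0332, 0.2163], 0.89), ([0.6516, -0.0367, 0.0114], 0.61)]
side wand_window [([0.5513, 0.0396, 0.214], 0.85), ([0.2797, 0.2406, 0.0254], 0.34)]
top wand [([0.5562, -0.0004, 0.2145], 0.51)]
top wand_window [([0.5563, -0.0032, 0.2167], 0.51)]
```

View pics/e2.png

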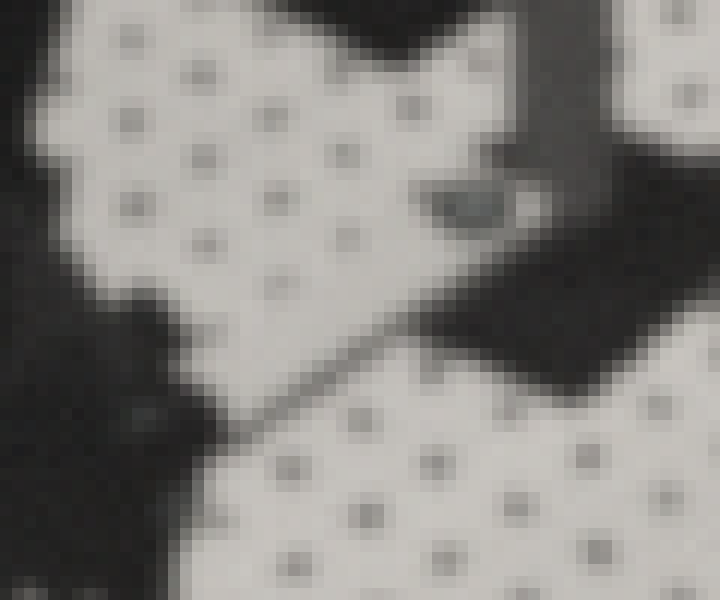

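View pics/e2t.png

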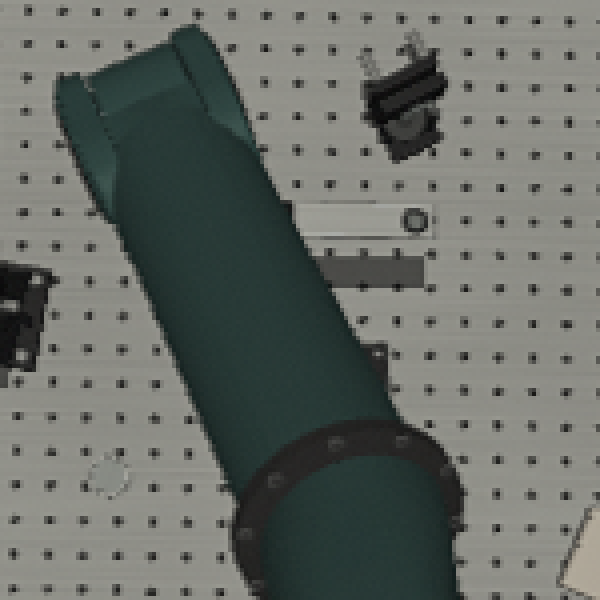

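Run:
```python
from h import *
s=imaging.grab_frame("side"); t=imaging.grab_frame("top")
q=lambda x,y:(290+(x+.5)/12-.5,175+(y+.5)/12-.5)
print("win tri",tri([s,t],[q(478,207),(353.4,204.6)]), BP(t,(353.4,204.6),.215))
w=tri([s,t],[q(478,207),(353.4,204.6)]); print(P(s,w),q(478,207),P(t,w))
# fit line on lower edge: darkest column pixels
for a in((245,437),(300,401),(350,366),(400,333),(450,300),(500,268),(525,250)): print(BPx(s,q(*a),(1,0,0),.5455)[1:].round(4))
qt=lambda x,y:(250+(x+.5)/4-.5,150+(y+.5)/4-.5)
for a in((300,204),(432,204),(310,236),(432,238)): print("top edge",BP(t,qt(*a),.214)[:2].round(4))
print(get_obs()["eef_pos"])
```

```text
win tri [ 0.55710492 -0.0344535   0.21576233] [ 0.55852457 -0.03343464  0.215     ]
[[328.65117851 191.7490782 ]] (329.375, 191.79166666666666) [[353.81038445 205.11537576]]
[0.0413 0.2118]
[0.0263 0.2111]
[0.0124 0.211 ]
[-0.0016  0.2105]
[-0.0158  0.2099]
[-0.0302  0.2091]
[-0.0375  0.2092]
top edge [0.5674 0.0404]
top edge [ 0.5692 -0.0442]
top edge [0.5469 0.0337]
top edge [ 0.5472 -0.0445]
[0.55662078 0.11807274 0.21090167]
```

```bash
python3 -m creep '[[20,1,10,0,0.1],[45,2,20,0,0.1],[75,4,30,0,0.1],[105,5,37,0,0.1],[130,5,37,0,0.1]]' 70;python3 -m creep '[[15,0,0,0,0.1],[30,0,0,0,0.1],[45,0,0,0,0.1],[45,0,0,0,0.1]]' 70;python3 - <<'E'
from h import *
print(delta((.594,-.1025,.2055),0))
s=imaging.grab_frame("side");t=imaging.grab_frame("top")
a=cv2.resize(s["image"][60:260,280:440],(400,500),interpolation=3);b=cv2.resize(t["image"][120:280,320:448],(400,500),interpolation=3)
cv2.imwrite("pics/e3.png",np.hstack([a,b]))
E
```

```text
time: 18.3
eef_pos: [0.5947, -0.014, 0.2063]
orientation: [[-0.003, 0.0, 1.0], [-1.0, -0.001, -0.003], [0.001, -1.0, 0.0]]
wrist_force: [-0.1, 0.1, -1.3]
grip_width: 0.0199
time: 18.7
eef_pos: [0.5934, -0.0595, 0.2066]
orientation: [[-0.005, -0.0, 1.0], [-1.0, -0.001, -0.005], [0.001, -1.0, -0.0]]
wrist_force: [0.2, 0.3, -0.4]
grip_width: 0.0204
[[43.0, 1.0, 1.0], ('turn', np.float64(-0.005))]
```

View pics/e3.png

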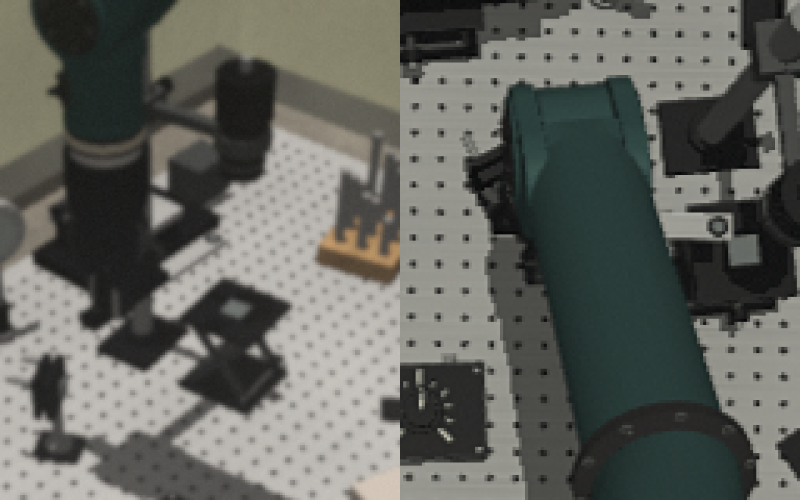

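```bash
python3 -m creep '[[10,0,0,0,0.1],[22,0,0,0,0.1],[34,0,0,0,0.1],[43,0,0,0,0.1],[43,0,0,0,0.1]]' 70;python3 - <<'E'
from h import *
t=None
print(delta((.594,-.1025,.2055),0))
s=imaging.grab_frame("side");t=imaging.grab_frame("top")
print("win@59.5 from prev top",BP(t,(421.3,191.7),.211))
a=cv2.resize(s["image"][60:190,300:404],(400,500),interpolation=3);b=cv2.resize(t["image"][120:250,364:468],(400,500),interpolation=3)
cv2.imwrite("pics/e4.png",np.hstack([a,b]))
E
```

```text
time: 19.3
eef_pos: [0.5933, -0.1028, 0.2066]
orientation: [[-0.006, -0.0, 1.0], [-1.0, -0.001, -0.006], [0.001, -1.0, -0.0]]
wrist_force: [0.2, -0.2, -1.5]
grip_width: 0.02
[[-0.0, 1.0, 1.0], ('turn', np.float64(-0.006))]
win@59.5 from prev top [ 0.59630718 -0.2083365   0.211     ]
```

View pics/e4.png

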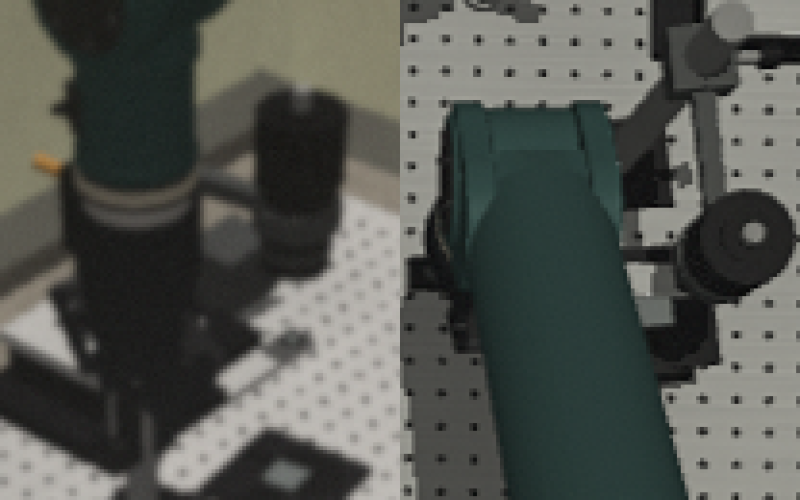

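Run:
```python
from h import *
s=imaging.grab_frame("side");t=imaging.grab_frame("top")
print("win side",BP(s,(375.3,149.0),.2105))
for p in((.594,-.2545),(.596,-.2545),(.592,-.2545),(.594,-.2525)): print(p,P(s,[*p,.27]),P(s,[*p,.21]))
S=s["image"]; k=10; u,v=350,80
J=cv2.resize(S[v:v+80,u:u+60],None,fx=7,fy=7,interpolation=3)
th=np.linspace(0,6.3,60)
for z,rr,c in((.27,.0225,(0,0,255)),(.2105,.005,(0,255,0)),(.38,.029,(255,200,0))):
    q=P(s,np.c_[.594+rr*np.cos(th),-.2545+rr*np.sin(th),th*0+z]); cv2.polylines(J,[((q-[u,v]+.5)*7).round().astype(np.int32)],True,c,1)
cv2.imwrite("pics/e5.png",J)
```

```text
win side [ 0.59071724 -0.25183279  0.2105    ]
(0.594, -0.2545) [[375.80523835 127.8644693 ]] [[374.93579064 148.27856114]]
(0.596, -0.2545) [[375.17881828 127.59751948]] [[374.32872006 148.00492085]]
(0.592, -0.2545) [[376.43258786 128.1318152 ]] [[375.543735   148.55259528]]
(0.594, -0.2525) [[375.31016864 128.18479753]] [[374.45486592 148.60516208]]
```

View pics/e5.png

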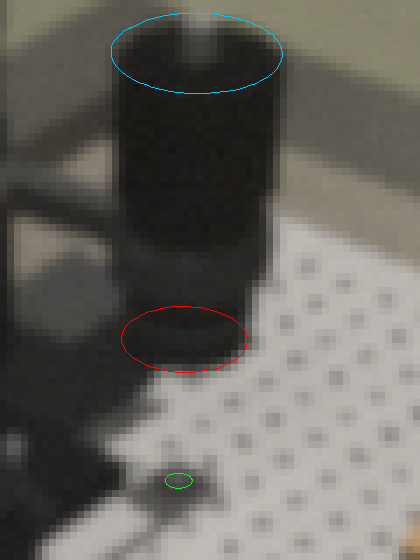

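```bash
python3 -m creep '[[2,1,0,0,0.1],[2,1,0,0,0.1],[2,1,0,0,0.1],[2,1,0,0,0.1]]' 70;python3 - <<'E'
from h import *
s=imaging.grab_frame("side");t=imaging.grab_frame("top")
a=cv2.resize(s["image"],(400,300));b=cv2.resize(t["image"],(400,300),interpolation=cv2.INTER_AREA)
c=cv2.resize(t["image"][232:270,302:350],(400,300),interpolation=3);d=cv2.resize(s["image"][110:185,330:430],(400,300),interpolation=3)
cv2.imwrite("pics/fin.png",np.vstack([np.hstack([a,b]),np.hstack([c,d])]))
q=lambda x,y:(290+(x+.5)/12-.5,175+(y+.5)/12-.5)
o=get_obs();print(o["eef_pos"],o["wrist_force"],o["grip_width"],o["qvel"].round(3) if hasattr(o["qvel"],"round") else o["qvel"])
E
```

```text
time: 19.9
eef_pos: [0.5935, -0.1018, 0.2057]
orientation: [[-0.002, -0.0, 1.0], [-1.0, 0.0, -0.002], [-0.0, -1.0, -0.0]]
wrist_force: [0.6, -0.1, -0.5]
grip_width: 0.0201
[ 0.59355909 -0.10185257  0.2057105 ] [ 0.7647698   0.14484794 -0.17789191] 0.020072375158519052 [ 0.001  0.    -0.002 -0.     0.001 -0.001 -0.002]
```

View pics/fin.png

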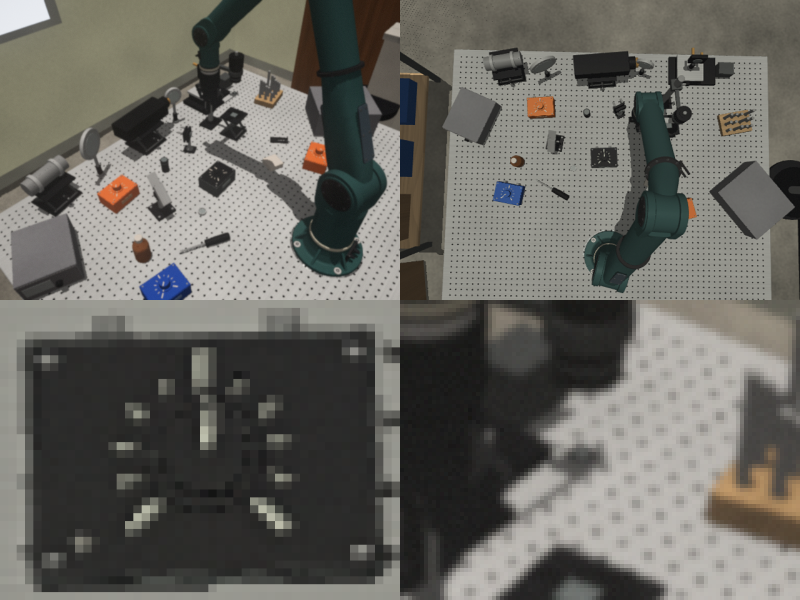

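```bash
python3 -c "
from bench import ticket,get_obs
print(get_obs()['time']); print(ticket.close_job())"
```

```text
20.0
the job is handed in; nothing more can be done
None
```

I turned the black driver's knob about 52° clockwise to mark 5 and let go. The wand is out of its sheath and held level under the lamp with its window facing up. The job was handed in at 20.0 s of the 61 s allowed; no verdict is reported.

The tool only turns about its own vertical axis, so I couldn't tilt the wand level in the air. Instead I laid it on a clear strip of table, gripped it again while it lay flat, then lifted it to the lamp.

What my last checks showed:
- **Knob:** in the final picture the pointer lines up with the long middle tick. Pixel estimates of the angle disagreed by about ±3° (0.1 mark).
- **Window position:** it reads about 60 mm below the lens and within roughly 3 mm of its axis. The two cameras disagreed by about 5 mm in x, and I made a last 2 mm centring move. After that move the measured arm position in y had changed by 1 mm the other way, which I took as noise. I did not measure the window again.
- **Level:** before the final approach, the blade tip measured about 2° low, near the limit of the calibration. I did not re-measure this afterwards either.
- **Steadiness and surroundings:** the wand is gripped at 20 mm opening with joints still and wrist force under 1 N. Nothing looked knocked or moved in the final pictures, though the arm hides part of the table from above. I saw clear gaps to the lamp and scissor jack.

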